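# Lock the sample stage level with its R-clip

## Robot

A 6-joint arm with a two-finger parallel gripper is mounted at the origin on the work surface. World frame = base frame: x ahead of the robot, y to its left, z up, the work surface at z = 0. Lengths are in m, angles in rad, forces in N, time in s.
With the tool pointing down it reaches from about 0.3 to 0.875 m from the base axis. Payload 6.4 kg.
Tool frame: the origin (TCP) lies midway between the tips of the shut fingers; the grasp point (between the pads) lies manip.pinch_z behind it (manip.pinch_z is the distance from the TCP to the grasp point, in m); z points along the fingers, y is the line along which they close (so a half turn about z gives the same grasp; the last joint's range is limited). The gripper opens to 85 mm and grips with 20 to 120 N. Pads are 22 mm wide; open, the fingers measure 114 mm over their backs; the gripper's body (76 mm by 85 mm) begins 54 mm behind the grasp point. The pads swing forward as they close: fully open they stand 13 mm farther back than shut.
Start: joints at [-0.206, 0.181, 1.607, -0, 1.354, -0.206], TCP at [0.575, 0, 0.231] pointing down, gripper open.
Joint ranges: [-2.99, 2.99], [-0.89, 2.07], [0.3, 2.58], [-1.14, 4.28], [0, 2.63], [-3.12, 3.12]. Speed limits (rad/s): [2.57, 2.57, 3.01, 3.14, 3.14, 3.14].

## Interface

Orientations are given as a unit quaternion [x, y, z, w].
In Python, from rig import manip gives the robot as it stands. The module is installed in compiled form; this text tells all that it offers.
- The arm moves only by the tool carry_out, never from a script. Its argument "deltas" is a list of rows, each an object with "dp": the shift along the world's x, y, z in mm, a list of three; "twist": the turn, a rotation vector about the world's x, y, z in rad, a list of three. In form: [{"dp": [tx, ty, tz], "twist": [wx, wy, wz]}, ...]. A call has 1 to 20 rows; each row is the pose to reach, as a shift and turn from the pose commanded when the call began; what a row does not reach only later rows make up. A row lasts 1/8 s, in which the tool goes at most 62.5 mm and 10.7 degrees, less where a joint would pass 70% of its speed; a pose out of reach is approached as far as the arm can. A call with a gripper value outside its range is refused whole. "fingers" is the opening, from 0 (shut) to 1 (fully open), set as the call begins (left out, the last holds). The fingers move at their own pace and stop on an object; "force" is the grip in N (left out, the last holds). Time passes only in rows, so rows that repeat a pose let the fingers close. It gives the time, the measured TCP pose, the force, the opening and the grip force at its end, in the units of the state.
- manip.get_state(): the state, without advancing time (a new reading comes with each control period).
- manip.snapshot(name): name is "scene" or "side" or "wrist"; returns a dict with "pixels" (400x640x3 uint8, red, green, blue), "fx", "fy", "cx", "cy" (pixels), "view" (4x4, takes a point from world to camera coordinates); the wrist camera has in their place "tool_from_camera" (4x4, takes a point from camera to tool coordinates, whose origin is the TCP and whose axes are the flange's). Camera axes: x right, y up, looking along -z (the intrinsics and any distortion apply to the point x, -y, -z); pixel columns grow to the right and rows downward; lengths in m; the calibration is good to about 2 mm. The wrist camera is an equidistant fisheye: a pixel r from the principal point sees the ray r / f radians off the axis. A picture is of the moment at which its call begins: read the wrist's pose just before it. There is no depth.
- manip.sign_off(): hands the job in; it is judged then, once.
Trained networks look in the newest picture that a camera, given by its name, has taken for a name from the list of things; names that differ only in an ending like _2 or _b are one class to them, and where a whole thing is asked for, a point or a joint stands for the part that bears it (a point fixed in the world has none). Each returns a list of dicts, best first, with "p" (0 to 1); they miss things now and then, are a little off and sometimes report something else, mostly with a low value. They report only what shows in the picture. A call takes as long as a camera call. They do not tell look-alikes from the thing itself.
- manip.outline_of(target, camera): "pixels" (400x640 bool, what is visible of it) and "extent" ([centre column, centre row, width, height] in pixels, round what is visible of it).
The state is a dict: "clock": time; "joint_pos": joint angles; "qvel": joint speeds; "effort": joint torques, N m; "ee_pos": TCP position; "eef_rot": TCP orientation; "wrist_force": force on the tool from outside, world axes, zero at the start; "moment": the same for the moment, N m; "opening": opening from 0.0 (shut) to 1.0 (fully open); "grasp_force": force on a finger pad.
Only numpy, scipy, OpenCV 4.12 (cv2) and the standard library are available. Lean on these libraries where they do the work, as an engineer would, in place of code of your own. Each camera call takes 0.05 s, during which the arm holds its last target. There are 200 camera calls.

## Task

Push the sprung tilting plate of the sample stage down until it lies level, with the steel post standing up through its notch. Then take the R-clip from its black rest block and push its straight leg all the way through the cross-hole of the post, so that its bent leg snaps over the post and hugs it, let go and leave it there. Do not push the other things on the bench about.

Things in the scene. Friction and masses are not known exactly. Their poses are not given: they have to be found in the camera images.
- stage: fixed sample stage: grey base 220 x 170 x 20 mm high, vertical steel post 28 mm in diameter near its robot-side end, post top 105 mm above the bench, hinge brackets at the other end. Origin on the bench under the post's axis; x from the post to the hinge (away from the robot, within 0.28 rad), z up. The base spans x -30 to 190, y -85 to 85 mm
- post_hole (a point): centre of the cross-hole in the post, 82 mm above the bench; axes as the stage. The hole runs through the post along the stage's x, is 9.6 mm wide and 9.5 mm high in its narrow part, flared at both mouths. The clip goes in from the -x (free-edge) side, moving towards +x, just over the level plate
- tilt (a joint): tilt of the aluminium plate, rad: 0 = level (its stop), larger = free edge up; starts at 0.22 to 0.38. Hinge line: parallel to the stage's y, 170 mm along x from the post, 72 mm above the bench. A torsion spring pushes it up; the stiff hinge keeps it wherever it is left. Top face 75 mm above the bench when level; the plate is 6 mm thick and 146 mm wide
- press_point (a point): a point on the plate's top, on its centre line, 120 mm from the hinge (50 mm behind the post's axis when level); about 7 N down here moves the plate. z axis: the plate's normal. The plate ends 24 mm beyond the post's axis (194 mm from the hinge), with an open notch 38 mm wide, 47 mm deep in that free edge for the post
- clip: R-clip of 7 mm steel wire lying flat, 135 mm long, 33 mm wide, 90 g. Origin: middle of its head, in the wire's centre plane; x along the legs to the tips, z up. Head: two parallel wires at y = -12 and 12 mm (31 mm over the outsides), straight from x = -14 to 14 mm, round bend behind to x = -30. Starts on the rest block, head overhanging its robot-side edge (edge at x = 22 to 26 mm)
- clip_tip (a point): round tip of the clip's straight leg, which runs along y = -12 mm of the clip frame to x = 105 mm
- clip_seat (a point): point on the axis of the clip's straight leg at x = 58, y = -12 mm in the clip frame; it lies at the hole's centre when the clip is home; the released clip's head then droops by about 0.14 rad, which is fine
- clip_arm (a joint): spread of the clip's bent leg, rad: 0 = relaxed; about 0.09 while its throat rides over the post. The bent leg springs sideways from x = 14 mm of the clip, beside the straight leg; it has a hollow for the post at x = 58 mm, a throat 5 mm too narrow for the post at x = 71 mm and a flared end at x = 92 mm. Pushing it over the post takes 5 to 12 N
- rest: black plastic block 80 (x) x 90 (y) x 30 mm high, fixed to the bench left or right of the stage; origin at the centre of its underside. The clip lies on its top, wire centre 33.5 mm above the bench, tips away from the robot
- tray: bystander: open steel tray 100 x 90 x 25 mm on the bench, on the side where the rest block is not; origin under its centre
- plain_pin: bystander: plain headed pin 66 mm long in the tray
- dish: bystander: closed clear culture dish, 90 mm across, 18 mm high, on the bench in front of the stage; origin under its centre
- bottle: bystander: amber bottle, 60 mm across, 130 mm high; origin under its centre
- jar: bystander: white jar, 66 mm across, 85 mm high; origin under its centre
- beaker: bystander: glass beaker, 72 mm across, 90 mm high; origin under its centre
- wrench: bystander: wrench 160 mm long lying on the bench
Mind the look-alikes: they are no part of the job. Leave any blue look-alike of the clip alone.

How it is judged:
On the way:
1. the plate has been pushed level while the clip is still out of the post (value of joint tilt below 0.025 rad and distance between clip_seat and post_hole above 0.07 m), for 0.2 s.
At the end, for the whole second after the job is handed in: Plate within 0.035 rad of level; the clip's straight leg through the post's cross-hole, its seat point within 9 mm of the hole's centre and its x within 0.26 rad of the hole's axis; its bent leg sprung back over the post (within 0.04 rad of relaxed); clip released and at rest (value of joint tilt below 0.035 rad and distance between clip_seat and post_hole below 0.009 m and angle between the x axis of clip and the x axis of stage, either way round below 0.26 rad and value of joint clip_arm below 0.04 rad and linear speed of clip below 0.02 m/s); the robot touches nothing.
It fails at once if a bystander is moved by more than 50 mm (distance of any of tray, plain_pin, dish, bottle, jar, beaker, wrench from where it was at the start of the episode above 0.05 m).
It also fails if it takes over 64 s, if anything falls off the work surface, if the arm or the gripper's body presses on something with over 40 N, if the wrist force passes 120 N, or if a joint passes its speed limit or range.

## Working session

There is one attempt and no reset: what is moved stays moved. The work goes in short steps, Python scripts to look and compute and a tool call to move; the robot and the scene stay as the last step left them, time stands still between calls to the robot, and variables do not carry over. Pictures are saved under pics/ and viewed, at most 11 in all, crops included, and the job is handed in when it is done.

Besides the shell and the picture viewer there is one more tool, called after "Request:" in YAML: its name, and indented under it one key for each argument. carry_out: Moves the arm, as the interface text tells. Its arguments: {"type":"object","properties":{"deltas":{"type":"array"},"fingers":{"type":"number"},"force":{"type":"number"}},"required":["deltas"]}

```bash
mkdir -p pics
cat > h.py <<'E'
import numpy as np, cv2
from rig import manip
from scipy.spatial.transform import Rotation as R
def pix(s,P):
    P=np.atleast_2d(P); V=np.array(s['view']); c=P@V[:3,:3].T+V[:3,3]
    return np.c_[s['cx']+s['fx']*c[:,0]/-c[:,2], s['cy']-s['fy']*c[:,1]/-c[:,2]]
def ray(s,u,v):
    V=np.array(s['view']); d=np.array([(u-s['cx'])/s['fx'],-(v-s['cy'])/s['fy'],-1])
    return -V[:3,:3].T@V[:3,3], V[:3,:3].T@d
def at_z(s,u,v,z):
    o,d=ray(s,u,v); return o+d*(z-o[2])/d[2]
def save(s,n,box=None,k=1):
    im=s['pixels'][:,:,::-1]
    if box: im=im[box[1]:box[3],box[0]:box[2]]
    cv2.imwrite('pics/'+n,cv2.resize(im,None,fx=k,fy=k,interpolation=cv2.INTER_CUBIC))
E
python3 - <<'E'
from h import *
st=manip.get_state(); print({k:np.round(v,3) for k,v in st.items()}, manip.pinch_z)
for c in ['scene','side']:
    s=manip.snapshot(c); save(s,c+'0.png'); print(c,s['fx'],s['fy'],s['cx'],s['cy'],np.round(s['view'],3).tolist(),[k for k in s])
    for t in ['stage','clip','rest','tray','tilt','dish','bottle','jar','beaker','wrench','clip_arm']:
        print(t,[(np.round(d['extent']).tolist(),round(d['p'],2)) for d in manip.outline_of(t,c)])
E
```

```text
{'clock': np.float64(0.0), 'joint_pos': array([-0.206,  0.182,  1.608,  0.   ,  1.354, -0.206]), 'qvel': array([-0.   ,  0.001,  0.001,  0.001,  0.001,  0.   ]), 'effort': array([ 0.0000e+00, -4.4487e+01, -3.5134e+01, -0.0000e+00,  9.0000e-03,
        0.0000e+00]), 'ee_pos': array([0.574, 0.   , 0.23 ]), 'eef_rot': array([ 0.707,  0.707, -0.   , -0.001]), 'wrist_force': array([-0.31 , -0.192, -1.057]), 'moment': array([0.012, 0.011, 0.033]), 'grasp_force': np.float64(0.0), 'opening': np.float64(0.997)} 0.0187
scene 405.47266877380514 405.47266877380514 321.83055907985613 201.71576432494317 [[0.348, 0.937, 0.015, -0.161], [-0.722, 0.258, 0.642, 0.379], [0.598, -0.234, 0.767, -1.73], [0.0, 0.0, 0.0, 1.0]] ['pixels', 'fx', 'fy', 'cx', 'cy', 'view']
stage [([333.0, 231.0, 72.0, 84.0], 0.7)]
clip [([409.0, 171.0, 18.0, 25.0], 0.47)]
rest [([409.0, 178.0, 32.0, 24.0], 0.91)]
tray [([247.0, 215.0, 30.0, 30.0], 0.85)]
tilt [([331.0, 220.0, 58.0, 74.0], 0.64), ([425.0, 197.0, 20.0, 34.0], 0.48)]
dish [([318.0, 180.0, 24.0, 23.0], 0.7), ([410.0, 179.0, 34.0, 22.0], 0.28)]
bottle [([427.0, 197.
[... 563 characters left out ...]
0, 341.0, 31.0, 48.0], 0.9), ([192.0, 333.0, 50.0, 47.0], 0.7), ([319.0, 288.0, 53.0, 16.0], 0.63), ([239.0, 281.0, 43.0, 27.0], 0.55)]
rest [([235.0, 281.0, 51.0, 38.0], 0.9), ([383.0, 193.0, 1.0, -0.0], 0.32)]
tray [([374.0, 189.0, 39.0, 26.0], 0.84), ([384.0, 156.0, 17.0, 28.0], 0.24)]
tilt [([294.0, 176.0, 71.0, 19.0], 0.57), ([333.0, 169.0, 16.0, 26.0], 0.47), ([242.0, 282.0, 42.0, 30.0], 0.22)]
dish [([291.0, 179.0, 74.0, 18.0], 0.65)]
bottle [([204.0, 244.0, 25.0, 54.0], 0.98)]
jar [([334.0, 170.0, 15.0, 26.0], 0.64)]
beaker [([384.0, 158.0, 20.0, 28.0], 0.76)]
wrench [([416.0, 182.0, 14.0, 13.0], 0.51)]
clip_arm [([194.0, 340.0, 27.0, 31.0], 0.58), ([230.0, 282.0, 17.0, 17.0], 0.55)]
```

Run:
```python
import cv2
a=cv2.imread('pics/scene0.png')[120:300,170:460];b=cv2.imread('pics/side0.png')[110:400,150:470]
cv2.imwrite('pics/a.png',cv2.resize(a,None,fx=2.7,fy=2.7,interpolation=cv2.INTER_CUBIC))
cv2.imwrite('pics/b.png',cv2.resize(b,None,fx=2,fy=2,interpolation=cv2.INTER_CUBIC))
```

```text
(no output)
```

View pics/a.png

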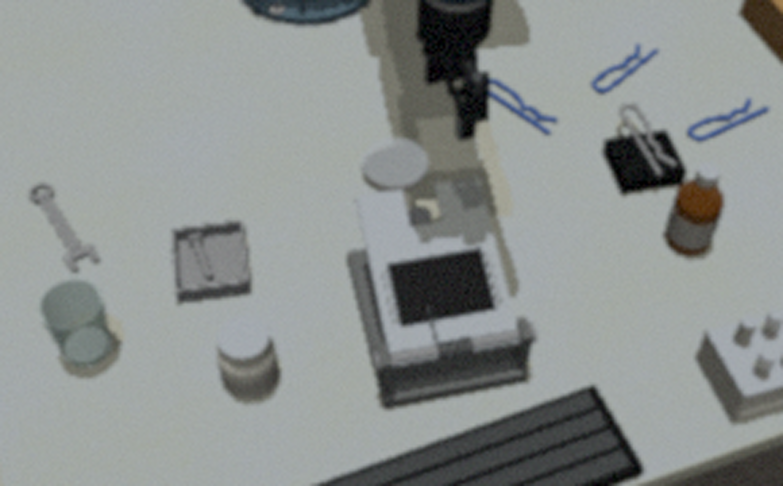

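View pics/b.png

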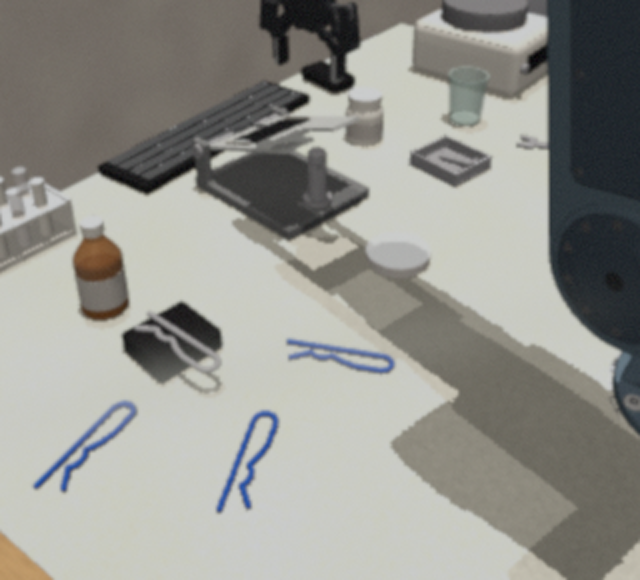

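Run:
```python
from h import *
S=manip.snapshot('side');C=manip.snapshot('scene')
f=lambda a:np.round(a,3)
cb=lambda x,y:(150+x/2,110+y/2); ca=lambda x,y:(170+x/2.7,120+y/2.7)
print('post top',f(at_z(S,*cb(317,151),.105)),'base corners side',[f(at_z(S,*cb(*p),.02)) for p in [(368,187),(290,232)]])
print('base far corners scene',[f(at_z(C,*ca(*p),.0)) for p in [(388,404),(527,380)]], 'near-left',f(at_z(C,*ca(350,252),.02)))
print('rest top corners side',[f(at_z(S,*cb(*p),.03)) for p in [(182,304),(221,334),(124,338)]])
print('rest top scene',[f(at_z(C,*ca(*p),.03)) for p in [(606,147),(624,180),(683,165)]])
print('straight leg side',[f(at_z(S,*cb(*p),.0335)) for p in [(150,316),(215,354),(135,327),(215,366)]])
print('scene legs',[f(at_z(C,*ca(*p),.0335)) for p in [(632,108),(673,170),(622,122),(659,170)]])
print('dish',f(at_z(C,*ca(395,162),.018)),'bottle',f(at_z(C,*ca(690,250),0)))
save(S,'x.png')
```

```text
post top [ 0.589 -0.039  0.105] base corners side [array([ 0.553, -0.119,  0.02 ]), array([0.569, 0.049, 0.02 ])]
base far corners scene [array([ 0.763, -0.139,  0.   ]), array([0.788, 0.023, 0.   ])] near-left [ 0.556 -0.115  0.02 ]
rest top corners side [array([0.563, 0.261, 0.03 ]), array([0.487, 0.272, 0.03 ]), array([0.571, 0.346, 0.03 ])]
rest top scene [array([0.509, 0.262, 0.03 ]), array([0.57 , 0.257, 0.03 ]), array([0.572, 0.343, 0.03 ])]
straight leg side [array([0.573, 0.303, 0.033]), array([0.465, 0.304, 0.033]), array([0.572, 0.327, 0.033]), array([0.452, 0.318, 0.033])]
scene legs [array([0.457, 0.327, 0.034]), array([0.579, 0.324, 0.034]), array([0.477, 0.302, 0.034]), array([0.572, 0.306, 0.034])]
dish [ 0.43  -0.01   0.018] bottle [0.683 0.297 0.   ]
```

Request:
carry_out:
  deltas:
    - {"dp":[30,-20,0],"twist":[0,0,0]}
    - {"dp":[65,-45,-30],"twist":[0,0,0]}
    - {"dp":[65,-45,-60],"twist":[0,0,0]}
    - {"dp":[65,-45,-90],"twist":[0,0,0]}
    - {"dp":[65,-45,-105],"twist":[0,0,0]}
    - {"dp":[65,-45,-120],"twist":[0,0,0]}
    - {"dp":[65,-45,-130],"twist":[0,0,0]}
    - {"dp":[65,-45,-140],"twist":[0,0,0]}
    - {"dp":[65,-45,-147],"twist":[0,0,0]}
    - {"dp":[65,-45,-152],"twist":[0,0,0]}
  fingers: 0
  force: 40

```text
clock: 2.55
ee_pos: [0.6401, -0.045, 0.0803]
eef_rot: [0.707, 0.707, -0.0, 0.0]
wrist_force: [-4.9, 0.6, 6.9]
opening: -0.0
grasp_force: 3.4
```

Request:
carry_out:
  deltas:
    - {"dp":[0,0,-3],"twist":[0,0,0]}
    - {"dp":[0,0,-5],"twist":[0,0,0]}
    - {"dp":[0,0,-7],"twist":[0,0,0]}
    - {"dp":[0,0,-7],"twist":[0,0,0]}

```text
clock: 3.05
ee_pos: [0.64, -0.045, 0.0738]
eef_rot: [0.707, 0.707, -0.0, 0.0]
wrist_force: [-5.5, 0.3, 7.9]
opening: 0.001
grasp_force: 4.1
```

Request:
carry_out:
  deltas:
    - {"dp":[0,0,-2],"twist":[0,0,0]}
    - {"dp":[0,0,-4],"twist":[0,0,0]}
    - {"dp":[0,0,-4],"twist":[0,0,0]}

```text
clock: 3.42
ee_pos: [0.6401, -0.045, 0.0714]
eef_rot: [0.707, 0.707, -0.0, 0.0]
wrist_force: [-10.1, 1.2, 18.8]
opening: 0.003
grasp_force: 9.3
```

Request:
carry_out:
  deltas:
    - {"dp":[0,0,-1],"twist":[0,0,0]}
    - {"dp":[0,0,-2],"twist":[0,0,0]}
    - {"dp":[0,0,-2],"twist":[0,0,0]}
    - {"dp":[0,0,20],"twist":[0,0,0]}
    - {"dp":[-20,5,80],"twist":[0,0,0]}
    - {"dp":[-60,5,130],"twist":[0,0,0]}
    - {"dp":[-90,5,160],"twist":[0,0,0]}
    - {"dp":[-90,5,160],"twist":[0,0,0]}
  fingers: 0.6

```text
clock: 4.42
ee_pos: [0.5508, -0.0403, 0.2324]
eef_rot: [0.707, 0.707, 0.002, 0.003]
wrist_force: [0.1, -0.6, -0.6]
opening: 0.602
grasp_force: 0.0
```

Run:
```python
from h import *
st=manip.get_state(); w=manip.snapshot('wrist'); save(w,'w1.png'); S=manip.snapshot('side'); save(S,'s1.png',(230,140,400,240),4)
import pickle; pickle.dump((st,w,S),open('w1.pkl','wb'))
print(np.round(w['tool_from_camera'],3).tolist(),w['fx'],w['cx'],w['cy'],st['ee_pos'],st['eef_rot'])
a=cv2.imread('pics/w1.png'); b=cv2.imread('pics/s1.png'); b=cv2.resize(b,(340,200))
o=np.zeros((600,640,3),np.uint8); o[:400]=a; o[400:,:340]=b; cv2.imwrite('pics/c.png',o)
```

```text
[[0.001, 0.949, 0.315, 0.08], [1.0, -0.001, -0.001, 0.001], [-0.001, 0.315, -0.949, -0.142], [0.0, 0.0, 0.0, 1.0]] 309.70691628693146 326.8143877579423 201.30334504872908 [ 0.55084844 -0.04028645  0.23236793] [0.70710863 0.70709479 0.0017999  0.0033314 ]
```

View pics/c.png

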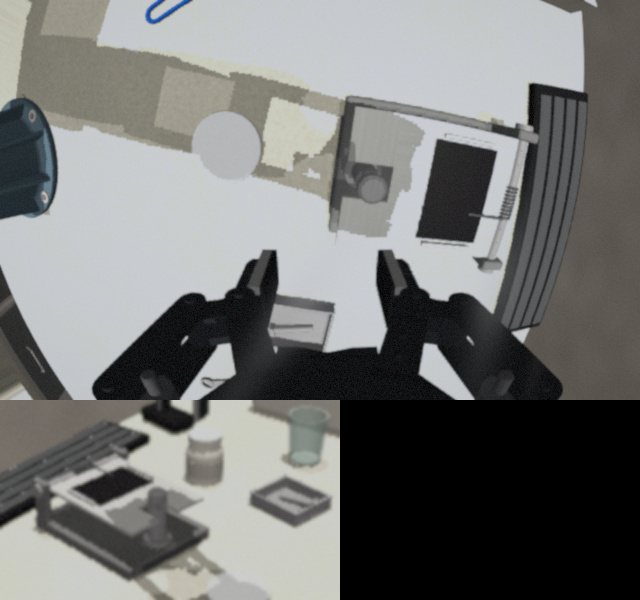

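```bash
cat >> h.py <<'E'
def wpose(st):
    T=np.eye(4);T[:3,:3]=R.from_quat(st['eef_rot']).as_matrix();T[:3,3]=st['ee_pos'];return T
def wat(st,w,u,v,z):
    a=np.array([u-w['cx'],v-w['cy']]); r=np.hypot(*a); th=r/w['fx']
    d=np.array([np.sin(th)*a[0]/r,-np.sin(th)*a[1]/r,-np.cos(th)])
    T=wpose(st)@np.array(w['tool_from_camera']); d=T[:3,:3]@d; o=T[:3,3]
    return o+d*(z-o[2])/d[2]
def wpix(st,w,P):
    T=np.linalg.inv(wpose(st)@np.array(w['tool_from_camera'])); c=np.atleast_2d(P)@T[:3,:3].T+T[:3,3]
    h=np.hypot(c[:,0],c[:,1]); th=np.arctan2(h,-c[:,2])*w['fx']
    return np.c_[w['cx']+th*c[:,0]/h, w['cy']-th*c[:,1]/h]
E
python3 - <<'E'
from h import *
import pickle; st,w,S=pickle.load(open('w1.pkl','rb'))
f=lambda a:np.round(a,4)
print('post',f(wat(st,w,373,187,.105)))
print('base front',[f(wat(st,w,u,v,.02)) for u,v in [(348,98),(331,232)]],'side',[f(wat(st,w,u,v,.02)) for u,v in [(348,98),(500,126)]])
def draw(pf,im,px,py,a):
    im=np.ascontiguousarray(im[:,:,::-1]); c,s=np.cos(a),np.sin(a)
    W=lambda q:np.array([[px+x*c-y*s,py+x*s+y*c,z] for x,y,z in q])/1
    t=np.linspace(0,2*np.pi,24)
    for q,col in [([(-.03,-.085,.02),(-.03,.085,.02),(.19,.085,.02),(.19,-.085,.02)],(0,0,255)),([(-.024,-.073,.075),(-.024,.073,.075),(.17,.073,.075),(.17,-.073,.075)],(0,200,0)),([(.014*np.cos(k),.014*np.sin(k),.105) for k in t],(255,0,0))]:
        n=len(q); q=[tuple(np.array(q[i])+(np.array(q[(i+1)%n])-q[i])*k/8) for i in range(n) for k in range(8)]
        cv2.polylines(im,[np.round(pf(W(q))*8).astype(int)],True,col,1,cv2.LINE_AA,3)
    return im
p=(.589,-.039,-.115)
a=draw(lambda q:wpix(st,w,q),w['pixels'],*p)[80:290,310:560]; b=draw(lambda q:pix(S,q),S['pixels'],*p)[150:250,230:390]
a=cv2.resize(a,None,fx=2,fy=2,interpolation=2)
b=cv2.resize(b,None,fx=1.8,fy=1.8,interpolation=2)
o=np.zeros((600,500,3),np.uint8);o[:420]=a;o[420:600,:b.shape[1]]=b;cv2.imwrite('pics/d.png',o)
E
```

```text
post [ 0.5949 -0.0358  0.105 ]
base front [array([0.5773, 0.0446, 0.02  ]), array([ 0.5589, -0.1183,  0.02  ])] side [array([0.5773, 0.0446, 0.02  ]), array([0.7734, 0.0226, 0.02  ])]
```

View pics/d.png

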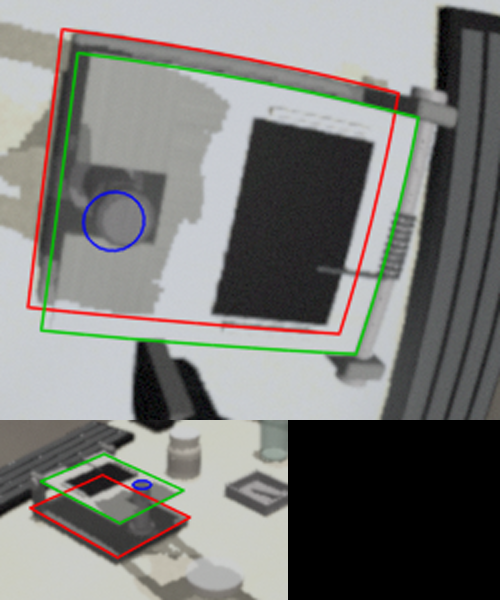

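Request:
carry_out:
  deltas:
    - {"dp":[-18,50,10],"twist":[0,0,0]}
    - {"dp":[-36,105,10],"twist":[0,0,0]}
    - {"dp":[-54,160,0],"twist":[0,0,0]}
    - {"dp":[-72,215,0],"twist":[0,0,0]}
    - {"dp":[-86,260,0],"twist":[0,0,0]}
    - {"dp":[-90,290,0],"twist":[0,0,0]}
    - {"dp":[-90,300,0],"twist":[0,0,0]}
    - {"dp":[-90,300,0],"twist":[0,0,0]}
    - {"dp":[-90,300,0],"twist":[0,0,0]}

```text
clock: 5.65
ee_pos: [0.4603, 0.2591, 0.2277]
eef_rot: [0.707, 0.707, -0.001, -0.0]
wrist_force: [0.5, 0.1, -0.4]
opening: 0.601
grasp_force: 0.0
```

Run:
```python
from h import *
st=manip.get_state(); w=manip.snapshot('wrist')
import pickle; pickle.dump((st,w),open('w2.pkl','wb'))
for t in ['clip','rest']:
  for d in manip.outline_of(t,'wrist'):
    u,v,a,b=d['extent']; print(t,np.round(d['extent']),round(d['p'],2),np.round(wat(st,w,u,v,.03),3))
print(st['ee_pos'],st['eef_rot'])
d=manip.outline_of('rest','wrist')[0]['extent']; x,y=int(d[0]),int(d[1])
x0,y0=max(0,x-110),max(0,y-75); print(x0,y0)
save(w,'e.png',(x0,y0,x0+220,y0+150),3.6)
```

```text
clip [266. 216.  91.  53.] 0.94 [0.389 0.209 0.03 ]
clip [366.  29.  29.  58.] 0.83 [0.503 0.422 0.03 ]
clip [239.  75.  65. 101.] 0.73 [0.365 0.373 0.03 ]
clip [374. 124. 118.  34.] 0.66 [0.513 0.316 0.03 ]
rest [397. 134.  84.  90.] 0.82 [0.539 0.305 0.03 ]
rest [478. 355. 116.  89.] 0.56 [ 0.722 -0.053  0.03 ]
[0.46034773 0.25906207 0.2276586 ] [ 7.07495698e-01  7.06717424e-01 -5.56645788e-04 -1.00716369e-04]
287 59
```

View pics/e.png

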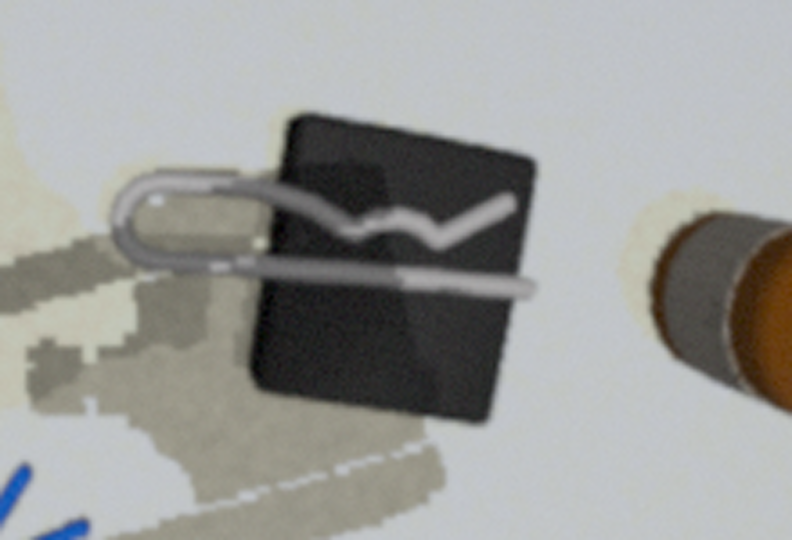

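Run:
```python
from h import *
import pickle; st,w=pickle.load(open('w2.pkl','rb'))
g=lambda x,y:wat(st,w,287+x/3.6,59+y/3.6,.0335)
tip=g(533,289); b=g(180,265); back=g(111,218); up=g(180,185)
d=tip-b; a=np.arctan2(d[1],d[0]); c,s=np.cos(a),np.sin(a)
print('yaw',a,'len',np.linalg.norm(tip-back),'sep',np.linalg.norm(up-b), tip,back)
Rm=np.array([[c,-s],[s,c]])
print('origin from tip',tip[:2]-Rm@[.105,-.012],'from back',back[:2]-Rm@[-.030,0],'wires mid',(b+up)/2)
```

```text
yaw -0.040108921505357976 len 0.1332546668996167 sep 0.02422077599722595 [0.58361988 0.30175548 0.0335    ] [0.45168605 0.32047098 0.0335    ]
origin from tip [0.47918551 0.31795614] from back [0.48166192 0.31926804] wires mid [0.47229094 0.3183311  0.0335    ]
```

Request:
carry_out:
  deltas:
    - {"dp":[5,15,0],"twist":[0,0,-0.18]}
    - {"dp":[10,30,0],"twist":[0,0,-0.36]}
    - {"dp":[15,45,0],"twist":[0,0,-0.54]}
    - {"dp":[20,59,0],"twist":[0,0,-0.72]}
    - {"dp":[20,59,-20],"twist":[0,0,-0.9]}
    - {"dp":[20,59,-40],"twist":[0,0,-1.08]}
    - {"dp":[20,59,-60],"twist":[0,0,-1.26]}
    - {"dp":[20,59,-80],"twist":[0,0,-1.44]}
    - {"dp":[20,59,-100],"twist":[0,0,-1.61]}
    - {"dp":[20,59,-128],"twist":[0,0,-1.61]}
    - {"dp":[20,59,-128],"twist":[0,0,-1.61]}
    - {"dp":[20,59,-128],"twist":[0,0,-1.61]}
  fingers: 0.75

```text
clock: 7.35
ee_pos: [0.4808, 0.319, 0.1013]
eef_rot: [1.0, -0.02, 0.001, -0.0]
wrist_force: [0.3, 0.9, 1.0]
opening: 0.749
grasp_force: 0.0
```

Run:
```python
from h import *
st=manip.get_state(); w=manip.snapshot('wrist')
import pickle; pickle.dump((st,w),open('w3.pkl','wb'))
im=np.ascontiguousarray(w['pixels'])
a=-.04;c,s=np.cos(a),np.sin(a);o=np.array([.480,.3185])
q=[(x,y) for x,y in [(-.03,0),(0,-.012),(0,.012),(.058,-.012),(.105,-.012)]]
P=np.array([[o[0]+x*c-y*s,o[1]+x*s+y*c,.0335] for x,y in q])
for u,v in wpix(st,w,P): cv2.circle(im,(int(u*8),int(v*8)),12,(255,0,0),-1,cv2.LINE_AA,3)
w['pixels']=im; save(w,'f.png',None,1.25); print(wpix(st,w,P).round(1).tolist(),st['ee_pos'],R.from_quat(st['eef_rot']).as_matrix().round(3).tolist())
```

```text
[[326.9, 254.9], [343.5, 218.4], [310.5, 218.4], [344.8, 138.4], [345.4, 69.3]] [0.48076175 0.31901491 0.10130602] [[0.999, -0.039, 0.001], [-0.039, -0.999, 0.0], [0.001, -0.0, -1.0]]
```

View pics/f.png

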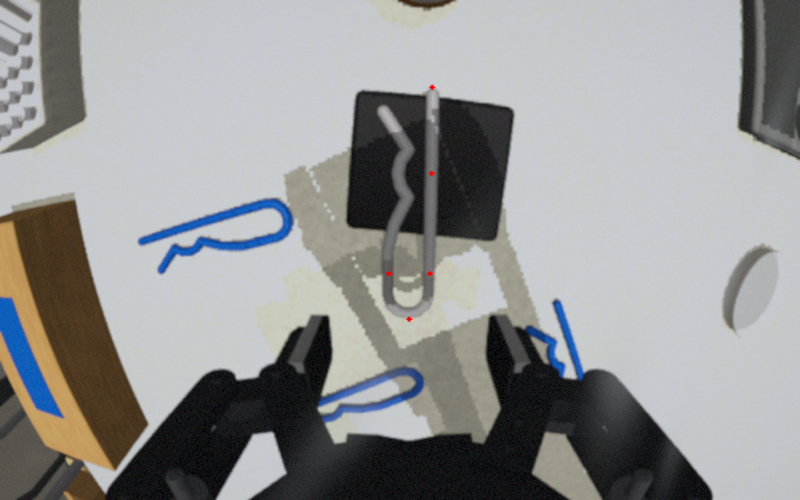

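Request:
carry_out:
  deltas:
    - {"dp":[0,0,-40],"twist":[0,0,0]}
    - {"dp":[0,0,-75],"twist":[0,0,0]}
    - {"dp":[0,0,-90],"twist":[0,0,0]}
    - {"dp":[0,0,-90],"twist":[0,0,0]}
    - {"dp":[0,0,-90],"twist":[0,0,0]}

```text
clock: 8.02
ee_pos: [0.4814, 0.3196, 0.012]
eef_rot: [1.0, -0.02, 0.001, -0.001]
wrist_force: [0.5, 0.3, 0.6]
opening: 0.75
grasp_force: 0.0
```

Request:
carry_out:
  deltas:
    - {"dp":[0,0,0],"twist":[0,0,0]}
    - {"dp":[0,0,0],"twist":[0,0,0]}
    - {"dp":[0,0,0],"twist":[0,0,0]}
    - {"dp":[0,0,0],"twist":[0,0,0]}
    - {"dp":[0,0,0],"twist":[0,0,0]}
    - {"dp":[0,0,0],"twist":[0,0,0]}
  fingers: 0
  force: 80

```text
clock: 8.78
ee_pos: [0.4807, 0.3193, 0.0111]
eef_rot: [1.0, -0.02, 0.001, -0.0]
wrist_force: [-1.6, 0.1, 6.1]
opening: 0.33
grasp_force: 78.6
```

Request:
carry_out:
  deltas:
    - {"dp":[0,0,30],"twist":[0,0,0]}
    - {"dp":[0,0,80],"twist":[0,0,0]}
    - {"dp":[-5,-50,90],"twist":[0,0,0]}
    - {"dp":[-10,-105,90],"twist":[0,0,-0.02]}
    - {"dp":[-15,-160,90],"twist":[0,0,-0.04]}
    - {"dp":[-20,-215,90],"twist":[0,0,-0.06]}
    - {"dp":[-25,-270,80],"twist":[0,0,-0.072]}
    - {"dp":[-25,-310,70],"twist":[0,0,-0.072]}
    - {"dp":[-25,-328,60],"twist":[0,0,-0.072]}
    - {"dp":[-25,-328,60],"twist":[0,0,-0.072]}
    - {"dp":[-25,-328,60],"twist":[0,0,-0.072]}
    - {"dp":[-25,-328,60],"twist":[0,0,-0.072]}

```text
clock: 10.28
ee_pos: [0.4552, -0.0081, 0.0706]
eef_rot: [0.998, -0.055, 0.0, -0.0]
wrist_force: [-0.2, 0.6, -0.9]
opening: 0.332
grasp_force: 79.0
```

Run:
```python
from h import *
st=manip.get_state(); w=manip.snapshot('wrist'); S=manip.snapshot('side'); C=manip.snapshot('scene')
import pickle; pickle.dump((st,w,S,C),open('w4.pkl','wb'))
print(st['ee_pos'],st['eef_rot'],R.from_quat(st['eef_rot']).as_matrix().round(4).tolist())
a=cv2.resize(w['pixels'][20:270,200:450,::-1],None,fx=2.4,fy=2.4,interpolation=2)
b=cv2.resize(S['pixels'][150:290,290:390,::-1],None,fx=2,fy=2,interpolation=2)
o=np.zeros((600,800,3),np.uint8);o[:,:600]=a;o[:280,600:800]=b
b=cv2.resize(C['pixels'][150:290,280:380,::-1],None,fx=2,fy=2,interpolation=2);o[300:580,600:]=b
cv2.imwrite('pics/g.png',o)
```

```text
[ 0.45517982 -0.00814687  0.07058644] [ 9.98491221e-01 -5.49111384e-02  2.17528473e-04 -2.29472643e-05] [[0.994, -0.1097, 0.0004], [-0.1097, -0.994, 0.0], [0.0004, -0.0001, -1.0]]
```

View pics/g.png

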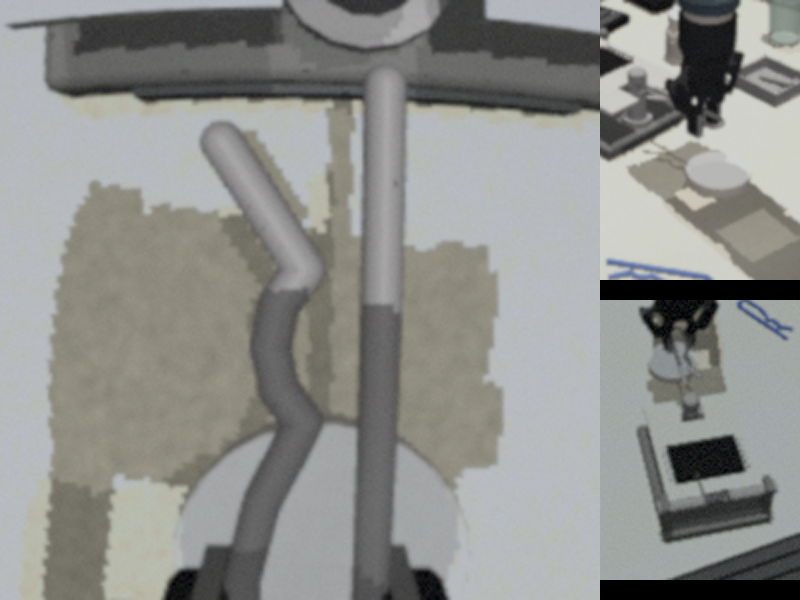

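Request:
carry_out:
  deltas:
    - {"dp":[0,0,50],"twist":[0,0,0]}
    - {"dp":[0,0,100],"twist":[0,0,0]}
    - {"dp":[0,0,130],"twist":[0,0,0]}
    - {"dp":[0,0,130],"twist":[0,0,0]}
    - {"dp":[0,0,130],"twist":[0,0,0]}
    - {"dp":[0,0,130],"twist":[0,0,0]}

```text
clock: 11.18
ee_pos: [0.454, -0.0086, 0.1987]
eef_rot: [0.998, -0.055, -0.001, -0.0]
wrist_force: [0.4, -0.5, -1.3]
opening: 0.331
grasp_force: 79.1
```

Run:
```python
from h import *
st=manip.get_state(); w=manip.snapshot('wrist')
import pickle; pickle.dump((st,w),open('w5.pkl','wb'))
print(st['ee_pos'],R.from_quat(st['eef_rot']).as_matrix().round(4).tolist())
save(w,'i.png',(230,0,430,150),4)
```

```text
[ 0.45397671 -0.00860398  0.19867017] [[0.9938, -0.1108, -0.0029], [-0.1108, -0.9938, 0.0008], [-0.003, -0.0005, -1.0]]
```

View pics/i.png

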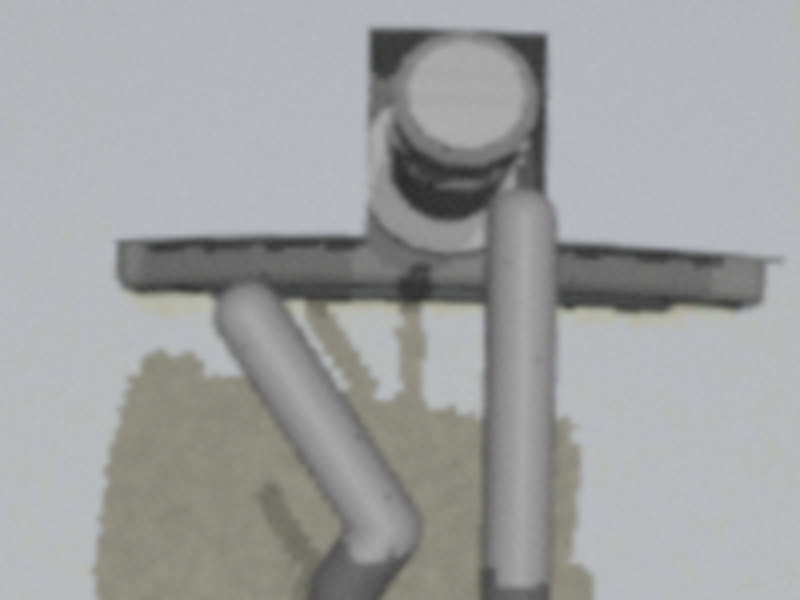

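Run:
```python
from h import *
import pickle; st,w=pickle.load(open('w5.pkl','rb'))
zt=st['ee_pos'][2]+.0224
g=lambda x,y,z:wat(st,w,230+x/4,y/4,z)
f=lambda a:np.round(a,4)
tip=g(522,191,zt); l=g(518,570,zt); print('tip',f(tip),'leg yaw',np.arctan2(*(tip-l)[1::-1]))
post=g(467,97,.105); nl,nr=g(369,240,.075),g(547,240,.075); print('post',f(post),'notch',f((nl+nr)/2),np.linalg.norm(nl-nr), 'notch back',f(g(371,29,.075)),f(g(547,33,.075)))
e1,e2=g(122,241,.075),g(775,259,.075); print('edge',f(e1),f(e2),np.linalg.norm(e1-e2),'yaw',np.arctan2(-(e1-e2)[0],(e1-e2)[1]))
T=wpose(st); print('tip tool',f(np.linalg.inv(T)@np.r_[tip,1]))
st4,w4,S,C=pickle.load(open('w4.pkl','rb'))
z4=st4['ee_pos'][2]+.0224; t4=wat(st4,w4,200+386/2.4,20+70/2.4,z4); l4=wat(st4,w4,200+380/2.4,20+310/2.4,z4)
print('w4 tip',f(t4),'yaw',np.arctan2(*(t4-l4)[1::-1]),'tool',f(np.linalg.inv(wpose(st4))@np.r_[t4,1]))
```

```text
tip [ 0.5549 -0.0329  0.2211] leg yaw -0.11065813673637641
post [ 0.5936 -0.0393  0.105 ] notch [ 0.5698 -0.0367  0.075 ] 0.0373313179331931 notch back [ 0.6188 -0.0237  0.075 ] [ 0.6147 -0.0607  0.075 ]
edge [0.5789 0.0337 0.075 ] [ 0.5616 -0.1049  0.075 ] 0.13975111320353678 yaw -0.12346092977153962
tip tool [ 0.103   0.0129 -0.0227  1.    ]
w4 tip [ 0.5556 -0.0324  0.093 ] yaw -0.12333899017756353 tool [ 0.1025  0.0131 -0.0224  1.    ]
```

Request:
carry_out:
  deltas:
    - {"dp":[0,-2,-50],"twist":[0,0,0]}
    - {"dp":[0,-2,-100],"twist":[0,0,0]}
    - {"dp":[0,-2,-130],"twist":[0,0,0]}
    - {"dp":[0,-2,-139],"twist":[0,0,0]}
    - {"dp":[0,-2,-139],"twist":[0,0,0]}
    - {"dp":[0,-2,-139],"twist":[0,0,0]}
    - {"dp":[0,-2,-139],"twist":[0,0,0]}

```text
clock: 12.1
ee_pos: [0.4561, -0.0113, 0.0626]
eef_rot: [0.998, -0.056, 0.001, 0.0]
wrist_force: [0.0, 0.2, -0.9]
opening: 0.328
grasp_force: 79.2
```

Run:
```python
from h import *
st=manip.get_state(); S=manip.snapshot('side'); C=manip.snapshot('scene')
T=wpose(st); tip=(T@[.103,.013,-.0224,1])[:3]; print(st['ee_pos'],T[:3,:3].round(4).tolist(),'tip',tip)
post=np.array([.5936,-.0393,0]); print('rel',(tip-post)@np.array([.9934,-.1148,0]),(tip-post)@np.array([.1148,.9934,0]))
def ov(s):
    q=np.array([tip,tip-.08*np.array([.9934,-.1148,0]),post+[0,0,.105],post+[0,0,.075],post+[0,0,.082]]);p=pix(s,q)
    x0,y0=(p[2]-[50,37]).astype(int); im=cv2.resize(s['pixels'][y0:y0+75,x0:x0+100,::-1],None,fx=8/2,fy=8/2,interpolation=2); im2=im.copy()
    for u,v in p: cv2.circle(im2,(int((u-x0+.5)*4),int((v-y0+.5)*4)),2,(0,0,255),-1)
    return np.hstack([im,im2])
cv2.imwrite('pics/j.png',np.vstack([ov(S),ov(C)]))
```

```text
[ 0.45607649 -0.0112612   0.06255425] [[0.9938, -0.1109, 0.0025], [-0.1109, -0.9938, -0.0007], [0.0026, 0.0005, -1.0]] tip [ 0.55694353 -0.03558525  0.08522453]
rel -0.036840991164048376 -0.0005179327580438714
```

View pics/j.png

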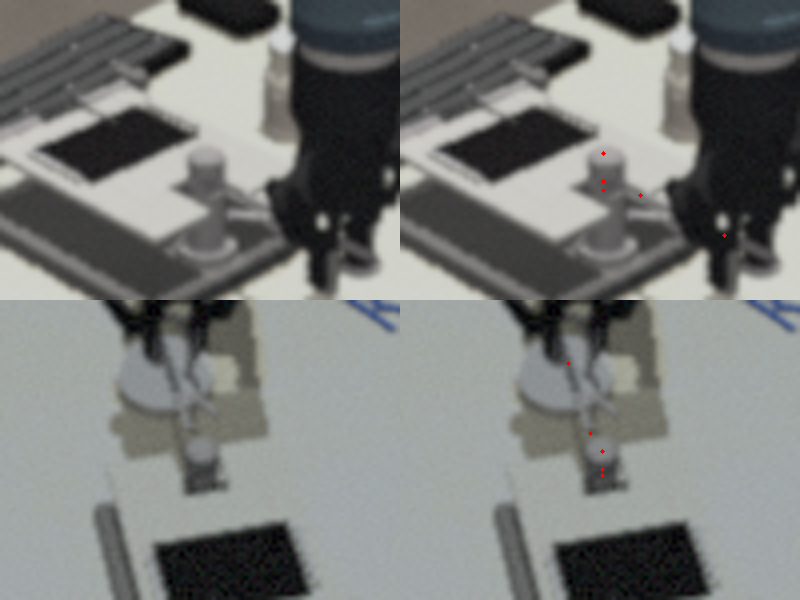

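Request:
carry_out:
  deltas:
    - {"dp":[0,0,0],"twist":[0,0,0]}
    - {"dp":[0,0,0],"twist":[0,0,0]}
    - {"dp":[0,0,0],"twist":[0,0,0]}

```text
clock: 12.58
ee_pos: [0.455, -0.011, 0.0613]
eef_rot: [0.998, -0.056, 0.0, -0.0]
wrist_force: [-0.1, 0.4, -1.2]
opening: 0.333
grasp_force: 79.2
```

```bash
cat > rel.py <<'E'
from h import *
st=manip.get_state()
T=wpose(st); tip=(T@[.1028,.013,-.0224,1])[:3]; t=tip-[.5936,-.0393,0]
print(st['ee_pos'].round(4),T[:3,:3].round(4).tolist(),'tip stage mm',np.round(1e3*np.array([t@[.9934,-.1148,0],t@[.1148,.9934,0],t[2]]),1),st['wrist_force'].round(1))
E
python3 rel.py
```

```text
[ 0.455  -0.011   0.0613] [[0.9938, -0.111, 0.0], [-0.111, -0.9938, 0.0], [0.0, -0.0, -1.0]] tip stage mm [-38.1  -0.4  83.7] [-0.1  0.4 -1.2]
```

Request:
carry_out:
  deltas:
    - {"dp":[0,0.4,-1.6],"twist":[0,0,-0.003]}
    - {"dp":[10,-0.8,-1.6],"twist":[0,0,-0.003]}
    - {"dp":[20,-1.9,-1.6],"twist":[0,0,-0.003]}
    - {"dp":[25,-2.5,-1.6],"twist":[0,0,-0.003]}
    - {"dp":[28,-2.8,-1.6],"twist":[0,0,-0.003]}
    - {"dp":[30,-3,-1.6],"twist":[0,0,-0.003]}
    - {"dp":[30,-3,-1.6],"twist":[0,0,-0.003]}
    - {"dp":[30,-3,-1.6],"twist":[0,0,-0.003]}

```text
clock: 13.58
ee_pos: [0.4848, -0.0139, 0.0596]
eef_rot: [0.998, -0.057, -0.0, -0.0]
wrist_force: [-0.6, 0.4, -1.5]
opening: 0.333
grasp_force: 79.2
```

```bash
python3 rel.py
```

```text
[ 0.4848 -0.0139  0.0596] [[0.9935, -0.1139, -0.0003], [-0.1139, -0.9935, 0.0001], [-0.0003, -0.0, -1.0]] tip stage mm [-8.2 -0.2 82. ] [-0.6  0.4 -1.5]
```

Request:
carry_out:
  deltas:
    - {"dp":[4,-0.5,0],"twist":[0,0,0]}
    - {"dp":[8,-0.9,0],"twist":[0,0,0]}
    - {"dp":[12,-1.4,0],"twist":[0,0,0]}
    - {"dp":[16,-1.9,0],"twist":[0,0,0]}
    - {"dp":[16,-1.9,0],"twist":[0,0,0]}

```text
clock: 14.2
ee_pos: [0.5014, -0.016, 0.0597]
eef_rot: [0.998, -0.057, 0.0, 0.0]
wrist_force: [-0.1, 0.2, -1.2]
opening: 0.331
grasp_force: 79.2
```

```bash
python3 rel.py
```

```text
[ 0.5014 -0.016   0.0597] [[0.9935, -0.1139, 0.0002], [-0.1139, -0.9935, -0.0001], [0.0002, 0.0001, -1.0]] tip stage mm [ 8.5 -0.3 82.1] [-0.1  0.2 -1.2]
```

Request:
carry_out:
  deltas:
    - {"dp":[5,-0.6,0],"twist":[0,0,0]}
    - {"dp":[10,-1.1,0],"twist":[0,0,0]}
    - {"dp":[15,-1.7,0],"twist":[0,0,0]}
    - {"dp":[20,-2.3,0],"twist":[0,0,0]}
    - {"dp":[24,-2.8,0],"twist":[0,0,0]}
    - {"dp":[27,-3.1,0],"twist":[0,0,0]}
    - {"dp":[30,-3.4,0],"twist":[0,0,0]}
    - {"dp":[33,-3.8,0],"twist":[0,0,0]}
    - {"dp":[36,-4.1,0],"twist":[0,0,0]}
    - {"dp":[38,-4.4,0],"twist":[0,0,0]}
    - {"dp":[38,-4.4,0],"twist":[0,0,0]}
    - {"dp":[38,-4.4,0],"twist":[0,0,0]}

```text
clock: 15.7
ee_pos: [0.5393, -0.0205, 0.0598]
eef_rot: [0.998, -0.057, 0.0, 0.0]
wrist_force: [0.6, 0.6, -0.5]
opening: 0.331
grasp_force: 79.2
```

```bash
python3 rel.py
python3 - <<'E'
from h import *
w=manip.snapshot('wrist'); save(w,'k.png',(230,0,430,150),4)
E
```

```text
[ 0.5393 -0.0205  0.0598] [[0.9935, -0.1142, 0.0006], [-0.1142, -0.9935, -0.0003], [0.0006, 0.0003, -1.0]] tip stage mm [46.7 -0.5 82.3] [ 0.6  0.6 -0.5]
```

View pics/k.png

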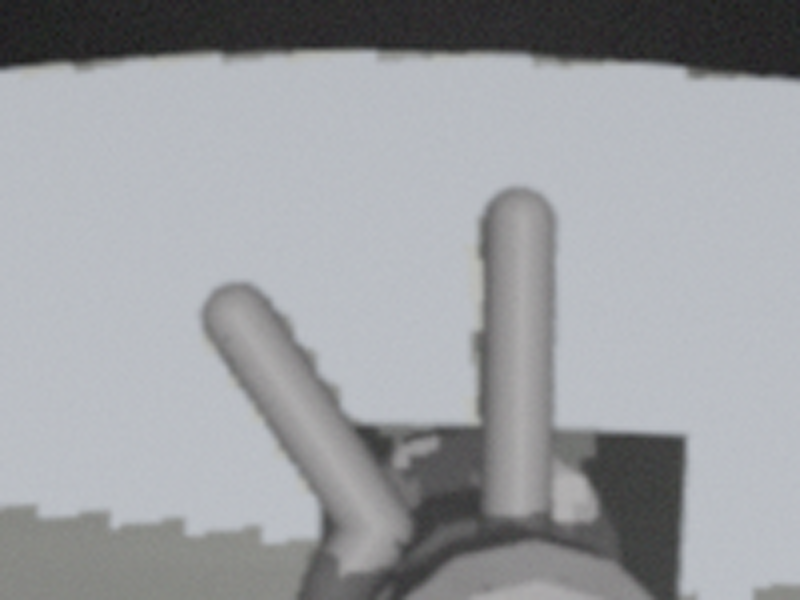

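The wrist view shows the straight leg through the post, with its tip at crop (519,190), and the bent leg's throat past the post at (385,530). The wrist force is near zero, so I'm releasing the clip.

Request:
carry_out:
  deltas:
    - {"dp":[0,0,0],"twist":[0,0,0]}
    - {"dp":[0,0,0],"twist":[0,0,0]}
    - {"dp":[0,0,0],"twist":[0,0,0]}
    - {"dp":[0,0,0],"twist":[0,0,0]}
    - {"dp":[0,0,30],"twist":[0,0,0]}
    - {"dp":[0,0,80],"twist":[0,0,0]}
    - {"dp":[0,0,130],"twist":[0,0,0]}
    - {"dp":[-30,0,150],"twist":[0,0,0]}
    - {"dp":[-60,0,150],"twist":[0,0,0]}
    - {"dp":[-60,0,150],"twist":[0,0,0]}
    - {"dp":[-60,0,150],"twist":[0,0,0]}
  fingers: 0.7

```text
clock: 17.12
ee_pos: [0.4795, -0.0204, 0.2099]
eef_rot: [0.998, -0.057, 0.0, 0.0]
wrist_force: [0.2, -1.1, -0.6]
opening: 0.701
grasp_force: 0.0
```

Run:
```python
from h import *
st=manip.get_state(); w=manip.snapshot('wrist'); S=manip.snapshot('side')
im=w['pixels'].copy(); 
p=wpix(st,w,[[.5936,-.0393,.105],[.5936+.047*.9934,-.0393-.047*.1148,.083]]); print(p.round(1))
a=cv2.resize(im[0:230,220:450,::-1],(600,600),interpolation=2); b=cv2.resize(S['pixels'][150:250,270:370,::-1],(200,200),interpolation=2)
o=np.zeros((600,800,3),np.uint8);o[:,:600]=a;o[:200,600:]=b;cv2.imwrite('pics/l.png',o)
```

```text
[[333.8  60.4]
 [333.3  12.2]]
```

View pics/l.png

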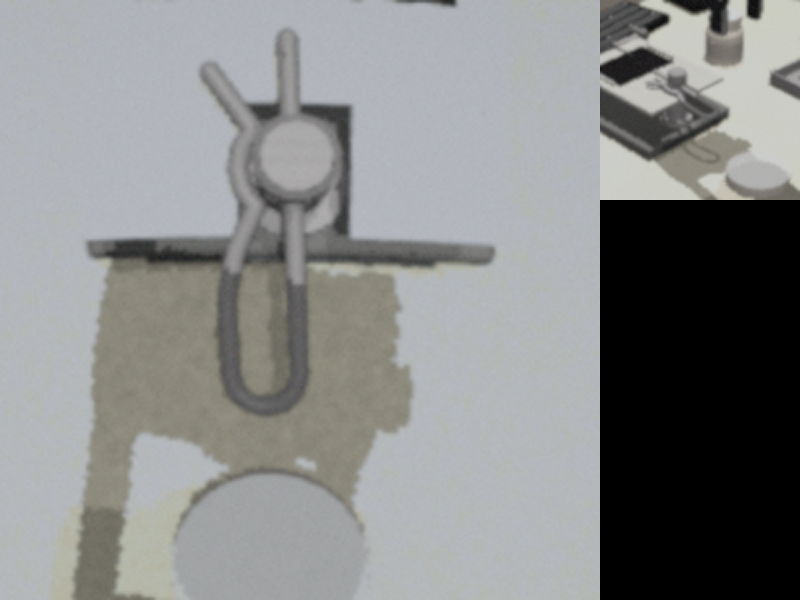

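The clip is home: its tip is at (330,12) against (333,12) expected, the bent leg hugs the post, and the plate is level.

```bash
python3 -c "
from rig import manip
print(manip.sign_off())"
```

```text
the job is handed in; nothing more can be done
None
```

I pushed the plate level, put the R-clip's straight leg through the post's cross-hole with its bent leg snapped over the post, let go and handed the job in at about 17 s of the 64 s allowed; the last pictures agreed, but no verdict was returned.

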